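# Hang the electric screwdriver on the balancer arm

### The job

Take the electric screwdriver out of its holder block and hang it in the fork of the spring-balanced arm, its collar flat on the prongs inside the yellow lips. Lower it slowly and gently with the sinking arm and keep hold until the arm carries its whole weight and stands still, then let go so that the arm stays put, neither dropping nor springing up. Leave the spool, the pot and the circuit board where they are.

Things in the scene. Friction and masses are not known exactly. Their poses are not given: they have to be found in the camera images.
- driver: Inline electric screwdriver, 182 mm long, upright in its holder, bit down; origin at the bit's end, z up along it. Round: bit and dark chuck (18 mm dia) up to 36 mm, grey body 36 mm dia to 100, steel neck 14 mm dia to 134, blue collar 44 mm dia to 140, black rubber cap 30 mm dia to 182. Grip the cap from above, any yaw. Mass unknown, 0.18 to 0.92 kg.
- driver_collar (a point): Centre of the underside of the driver's blue collar, 134 mm above the driver's origin; the steel neck (34 mm long, 14 mm dia) runs down from here, the collar is 6 mm thick. z up along the driver.
- driver_cap (a point): Centre of the driver's black cap (30 mm dia, 42 mm high), 161 mm above its origin, 27 mm above the collar's underside.
- holder: Fixed black and grey holder block 70 x 70 x 66 mm, origin under its centre. The driver's body stands 20 mm deep in a round bore 40 mm wide, its chuck and bit deeper; lift straight up by 60 mm or more to draw all of it out.
- fork: Black and aluminium fork head at the end of the arm, always level; origin at its upper pivot, x away from the column along the fork, z up. It rises and sinks with the arm. Its black block is the highest part, 12 mm above the origin, 30 mm above the seat.
- seat (a point): Where the collar's underside centre belongs: on top of the two aluminium prongs, midway in the slot, 100 mm along x and 18 mm below the fork's origin; about 285 mm above the bench unloaded. x points out of the slot's open end, away from the column. Slot 24 mm wide, closed end 27 mm behind the seat. A 6 mm high yellow lip crosses the rear, its face 27 mm behind the seat.
- fork_mouth (a point): Open end of the slot, 36 mm beyond the seat, level with the prongs' upper face. Prongs 10 mm thick, 14 mm wide. On each prong's end a yellow lip 6 mm high and 8 mm long: the neck must enter sideways with the collar above the lips, then the collar goes down between front and rear lips (about 5 mm play each way).
- balance_arm (a joint): Angle of the spring arm, rad: about 0 unloaded, grows as it sinks, stop at 0.62. Parallel links 240 mm long, 0.24 rad above level at 0: at q the seat is 0.24 cos(0.24 - q) + 0.10 m out from the column axis and 0.24 sin(0.24 - q) m above level. It sinks 10.5 mm per newton (95 N/m): 18 to 95 mm with the driver. Move it at 20 mm/s or less; it jumps if let go with 0.5 N left in the hand, down or along the arm.
- stand: Fixed stand of the arm: white base plate 120 x 120 x 16 mm and aluminium column 32 mm dia, 266 mm high; origin under the column's axis; x points along the arm towards the fork.
- spool: Bystander: dark metal wire spool standing upright, 54 mm dia, 46 mm high, origin under its centre.
- board: Bystander: green circuit board 80 x 60 mm with parts on it, on brass feet, 24 mm high, origin under its centre.
- pot: Bystander: dark open tip-cleaner pot, 60 mm dia, 45 mm high, origin under its centre.
Things that resemble listed ones, but are neither listed nor needed, are in the scene too. Of the things like the driver, leave any that is orange or red; of the rest the larger one is meant.

How it is judged:
On the way, in this order (a step that is already met when the one before it is completed fails the run):
1. the driver is held, drawn fully out of its holder block (z of driver in the frame of holder above 0.068 m and contact force between the fingers and driver above 1 N), for 0.1 s.
2. the driver sits in the fork, the arm has sunk under it and both stand still, while the driver is still held (horizontal distance between driver_collar and seat below 0.01 m and z of driver_collar in the frame of seat between -0.004 and 0.004 m and angle between driver's own z axis and vertical below 0.12 rad and value of joint balance_arm above 0.05 rad and contact force between driver and fork above 1 N and linear speed of fork below 0.01 m/s and contact force between the fingers and driver above 1 N), for 0.25 s.
At the end, for the whole second after the job is handed in: The driver hangs free and upright (within 0.12 rad) in the fork: collar centre within 10 mm of the seat sideways and 4 mm in height, the arm sunk by more than 0.05 rad under it, driver and fork slower than 0.03 m/s, fingers off the driver (horizontal distance between driver_collar and seat below 0.01 m and z of driver_collar in the frame of seat between -0.004 and 0.004 m and angle between driver's own z axis and vertical below 0.12 rad and value of joint balance_arm above 0.05 rad and contact force between driver and fork above 1 N and contact force between the fingers and driver below 0.1 N and linear speed of each of driver, fork below 0.03 m/s); the robot touches nothing.
It fails at once if the fork moves faster than 0.06 m/s: the load dropped onto it, let go unbalanced, or the arm knocked (linear speed of fork above 0.06 m/s).
It fails at once if the driver presses on the fork with more than 16 N (contact force between driver and fork above 16 N).
It fails at once if the spool, the board or the pot is moved by more than 15 mm (distance of any of spool, board, pot from where it was at the start of the episode above 0.015 m).
It also fails if it takes over 54 s, if anything falls off the work surface, if the arm or the gripper's body presses on something with over 40 N, if the wrist force passes 120 N, or if a joint passes its speed limit or range.

### The arm

A 7-joint arm with a two-finger parallel gripper is mounted at the origin on the work surface. World frame = base frame: x ahead of the robot, y to its left, z up, the work surface at z = 0. Lengths are in m, angles in rad, forces in N, time in s.
With the tool pointing down it reaches from about 0.425 to 0.875 m from the base axis. Payload 4.7 kg.
Tool frame: the origin (TCP) lies on the mounting face of the last link; the fingertips stand 182 mm ahead of it and the grasp point (between the pads) lies 164 mm ahead of it; x points along the fingers, y is the direction in which the jaws open and shut, and the axes are right-handed (so a half turn about x gives the same grasp; the last joint's range is limited). The gripper opens to 87 mm and grips with 3 to 60 N. Pads are 19 mm wide; open, the fingers measure 117 mm over their backs; the gripper's body (75 mm by 190 mm) begins 51 mm behind the grasp point.
Start: joints at [1.356, 0.321, -0.07, 1.45, 0.023, 1.371, -0.057], TCP at [0.147, -0.633, 0.405] pointing down, gripper open.
Joint ranges: [-2.86, 2.86], [-0.3, 2.09], [-1.38, 1.24], [0.06, 2.45], [-1.56, 4.7], [0.09, 2.05], [-2.69, 2.69]. Speed limits (rad/s): [2.57, 2.57, 3.14, 3.14, 3.14, 3.14, 3.14].

### API

Orientations are given as a rotation vector (axis times angle).
In Python, from bench import monitor, get_image, ctrl gives the robot as it stands.
- The arm moves only by the shell command python3 -m creep 'ROWS' [FORCE]. ROWS is JSON, a list of rows, each a list of 7 numbers: the shift along the tool's x, y, z in mm, then the turn, a rotation vector about the tool's x, y, z in rad, then the finger opening in mm, from 0 to 87. A call has 1 to 5 rows; each row shifts and turns the commanded pose from where the row before left it, along the tool's axes as they then stand; what a row does not reach is not made up. A row lasts 1/10 s, in which the tool goes at most 50 mm and 8.59 degrees, less where a joint would pass 70% of its speed; a pose out of reach is approached as far as the arm can. A call is refused whole if a number of a shift passes 50 or a number of a turn 0.15, either way. A call with a gripper value outside its range is refused whole. The fingers move at their own pace and stop on an object; FORCE is the grip in N (left out, the last holds). Time passes only in rows, so rows that do not move let the fingers close. It gives the time, the measured TCP pose, the force and the opening at its end, in the units of the state.
- monitor.get_state(): the state, without advancing time (a new reading comes with each control period).
- get_image(name): name is "scene" or "side" or "wrist"; returns a dict with "img" (480x640x3 uint8, red, green, blue), "mtx" (3x3 intrinsics, pixels), "view" (4x4, takes a point from world to camera coordinates). Camera axes: x right, y up, looking along -z (the intrinsics and any distortion apply to the point x, -y, -z); pixel columns grow to the right and rows downward; lengths in m; the calibration is good to about 2 mm. A picture is of the moment at which its call begins. There is no depth.
- ctrl.close_job(): hands the job in, once; it reports no verdict.
The state is a dict: "time": time; "joint_positions": joint angles; "qd": joint speeds; "joint_torque": joint torques, N m; "position": TCP position; "tool_rot": TCP orientation; "ft_force": force on the tool from outside, world axes, zero at the start; "torque": the same for the moment, N m; "grip_width": opening from 0.0 (shut) to 1.0 (fully open).
Only numpy, scipy, OpenCV 4.12 (cv2) and the standard library are available. Lean on these libraries where they do the work, as an engineer would, in place of code of your own. Each camera call takes 0.05 s, during which the arm holds its last target.

## Working session

There is one attempt and no reset: what is moved stays moved. The work goes in short steps, Python scripts to look and compute and a shell command to move; the robot and the scene stay as the last step left them, time stands still between calls to the robot, and variables do not carry over. Pictures are saved under pics/ and viewed, and the job is handed in when it is done.

```bash
ls; mkdir -p pics; python3 - <<'E'
from bench import monitor, get_image
import cv2,numpy as np
s=monitor.get_state(); print(s)
for n in("scene","side","wrist"):
    d=get_image(n); cv2.imwrite(f"pics/{n}0.png",d["img"][:,:,::-1]); print(n,np.round(d["mtx"],1).tolist(),np.round(d["view"],4).tolist(), [k for k in d])
    np.savez(f"pics/{n}0.npz",**{k:d[k] for k in("img","mtx","view")})
E
```

```text
pics
{'time': 0.0, 'joint_positions': array([ 1.35610697,  0.32177827, -0.07008414,  1.45169205,  0.022581  ,
        1.37081144, -0.05690111]), 'qd': array([-0.00063752,  0.00102038, -0.00088476, -0.00178728,  0.00017412,
       -0.00132723,  0.00113267]), 'joint_torque': array([ 3.62542796e-04, -4.91284382e+01, -4.03770134e-01, -3.12527740e+01,
       -6.39860937e-02,  4.36292519e-02,  1.52546654e-04]), 'position': array([ 0.14734052, -0.63285342,  0.40368167]), 'tool_rot': array([ 2.10074703,  0.24341816, -2.10137913]), 'ft_force': array([-0.33486545,  0.62412308,  0.31060279]), 'torque': array([ 0.02095911, -0.01121606,  0.00117582]), 'grip_width': 0.9955938362126867}
scene [[486.6, 0.0, 314.4], [0.0, 486.6, 242.6], [0.0, 0.0, 1.0]] [[-0.2675, 0.9633, -0.0209, 0.0886], [-0.517, -0.1252, 0.8468, 0.1498], [0.8131, 0.2373, 0.5315, -1.7043], [0.0, 0.0, 0.0, 1.0]] ['img', 'mtx', 'view']
side [[574.2, 0.0, 323.3], [0.0, 574.2, 241.5], [0.0, 0.0, 1.0]] [[0.9214, -0.3885, 0.0027, -0.4852], [0.294, 0.7018, 0.6489, -0.3246], [-0.254, -0.5971, 0.7609, -1.0889], [0.0, 0.0, 0.0, 1.0]] ['img', 'mtx', 'view']
wrist [[362.2, 0.0, 324.5], [0.0, 362.2, 235.0], [0.0, 0.0, 1.0]] [[0.2271, -0.9739, -0.0031, -0.6492], [0.9452, 0.2212, -0.2401, 0.0298], [0.2345, 0.0515, 0.9707, -0.3902], [0.0, 0.0, 0.0, 1.0]] ['img', 'mtx', 'view']
```

View pics/scene0.png

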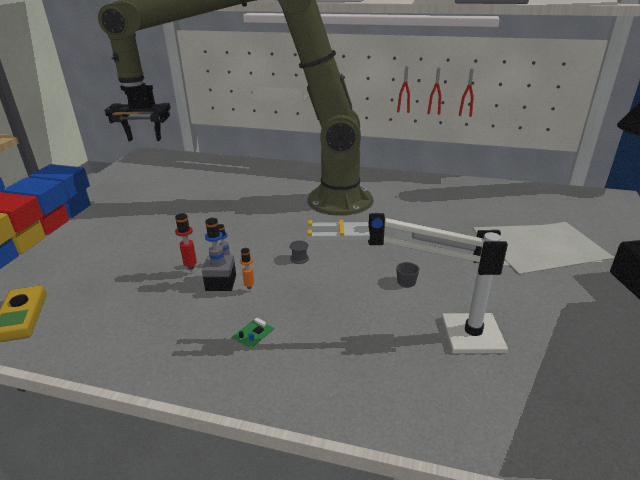

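View pics/side0.png

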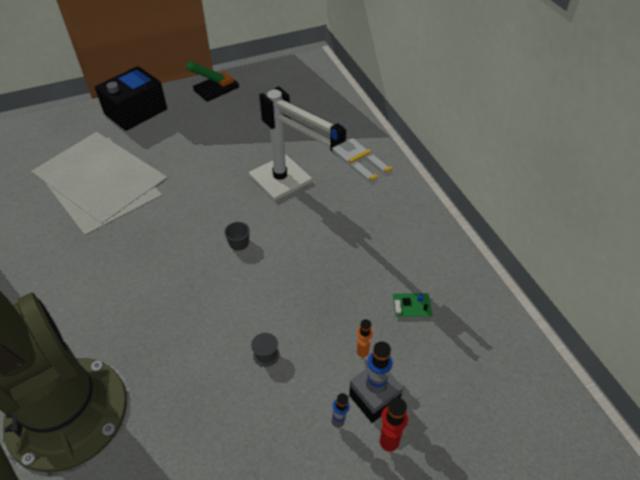

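View pics/wrist0.png

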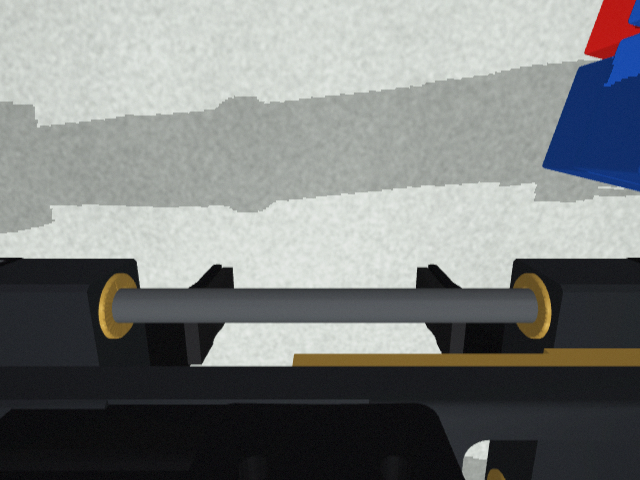

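```bash
python3 - <<'E'
import cv2,numpy as np
a=np.load("pics/scene0.npz")["img"][:,:,::-1];b=np.load("pics/side0.npz")["img"][:,:,::-1]
c=cv2.resize(a[205:300,165:265],(800,760)[:2] and (400,380),interpolation=2)
e=cv2.resize(b[330:460,320:420],(400,520),interpolation=2)
o=np.zeros((520,800,3),np.uint8);o[:380,:400]=c;o[:,400:]=e;cv2.imwrite("pics/c1.png",o)
f=cv2.resize(a[200:260,295:395],(800,480),interpolation=2);cv2.imwrite("pics/c2.png",f)
g=cv2.resize(b[80:190,250:400],(750,550),interpolation=2);cv2.imwrite("pics/c3.png",g)
E
```

```text
(no output)
```

View pics/c1.png

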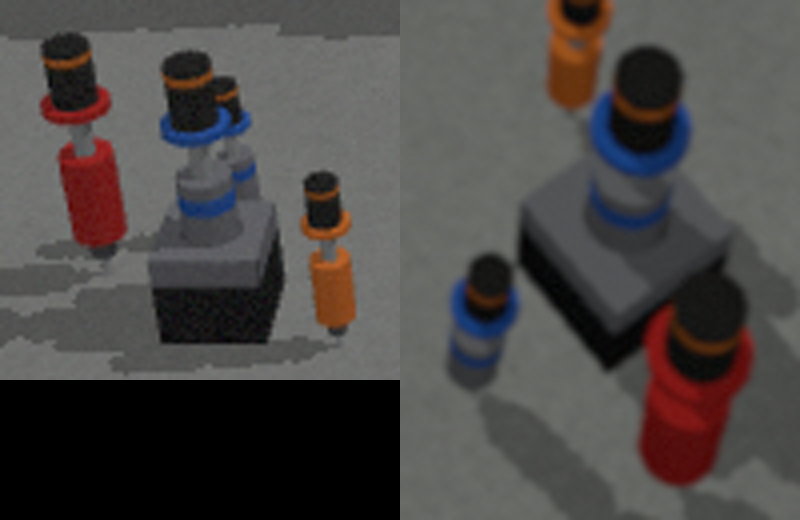

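View pics/c2.png

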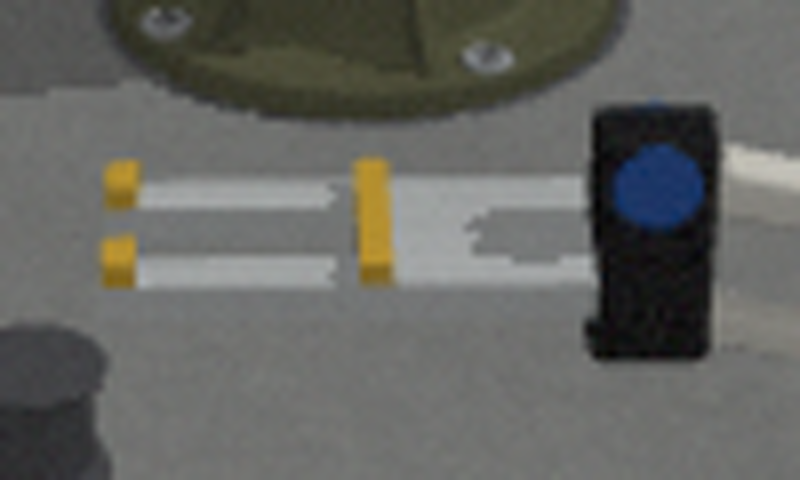

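View pics/c3.png

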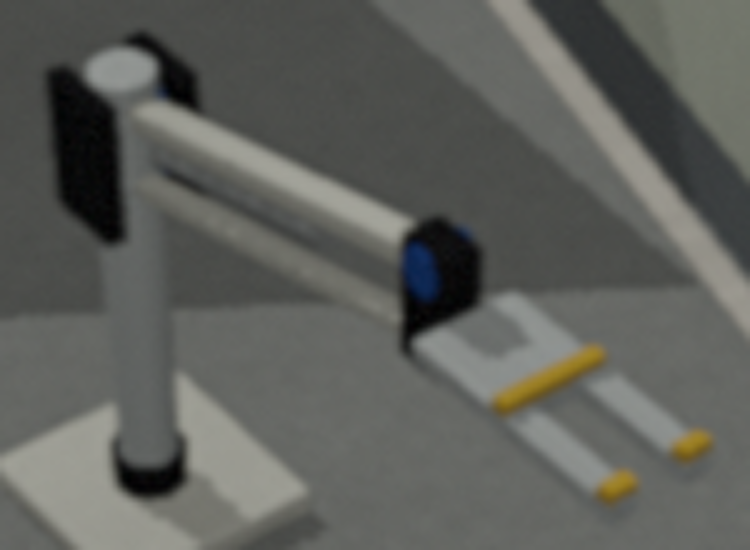

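```bash
cat > h.py <<'E'
import cv2,numpy as np
from bench import monitor,get_image
def load(n):
    d=np.load(f"pics/{n}.npz");return d["img"],d["mtx"],d["view"]
def snap(n,tag):
    d=get_image(n);np.savez(f"pics/{n}{tag}.npz",img=d["img"],mtx=d["mtx"],view=d["view"]);cv2.imwrite(f"pics/{n}{tag}.png",d["img"][:,:,::-1]);return d["img"],d["mtx"],d["view"]
def ray(uv,K,V):
    r=np.linalg.inv(K)@[uv[0],uv[1],1.];r=np.array([r[0],-r[1],-r[2]])
    R=V[:3,:3];return -R.T@V[:3,3],R.T@r/np.linalg.norm(r)
def plane(uv,K,V,z):
    o,d=ray(uv,K,V);return o+d*(z-o[2])/d[2]
def tri(rs):
    A=0;b=0
    for o,d in rs:
        P=np.eye(3)-np.outer(d,d);A=A+P;b=b+P@o
    p=np.linalg.solve(A,b);return p,[float(np.linalg.norm((np.eye(3)-np.outer(d,d))@(p-o))) for o,d in rs]
def proj(p,K,V):
    c=V[:3,:3]@p+V[:3,3];q=K@[c[0],-c[1],-c[2]];return q[:2]/q[2]
def blobs(img,lo,hi,roi,amin=4):
    h=cv2.cvtColor(img,cv2.COLOR_RGB2HSV);m=cv2.inRange(h,lo,hi);z=np.zeros_like(m);x0,y0,x1,y1=roi;z[y0:y1,x0:x1]=m[y0:y1,x0:x1]
    n,l,s,c=cv2.connectedComponentsWithStats(z)
    return [(s[i].tolist(),c[i],l==i) for i in range(1,n) if s[i][4]>=amin]
E
python3 - <<'E'
from h import *
for n,roi,ry in(("scene0",(195,210,240,265),(300,210,360,245)),("side0",(355,335,400,400),(335,140,400,185))):
    I,K,V=load(n)
    print(n)
    for s,c,m in blobs(I,(100,110,50),(125,255,255),roi):
        print("blue",s,c.round(1)); 
        if s[4]>40:
            ct=max(cv2.findContours(m.astype(np.uint8),0,1)[0],key=len);e=cv2.fitEllipse(cv2.convexHull(ct));print(e,plane(e[0],K,V,.147).round(4))
    for s,c,m in blobs(I,(15,120,80),(35,255,255),ry): print("yel",s,c.round(2),plane(c,K,V,.288).round(4))
E
```

```text
scene0
blue [205, 231, 23, 11, 104] [215.8 236.9]
((215.4286651611328, 235.78573608398438), (9.803070068359375, 22.559688568115234), 82.90393829345703) [ 0.545  -0.1973  0.147 ]
blue [210, 246, 19, 14, 79] [219.  254.4]
((219.7799835205078, 252.9104461669922), (9.144792556762695, 21.73722267150879), 62.84695816040039) [ 0.6151 -0.1527  0.147 ]
yel [308, 220, 4, 6, 23] [309.57 222.61] [0.6613 0.0876 0.288 ]
yel [339, 220, 5, 15, 58] [341.31 227.21] [0.6644 0.1546 0.288 ]
yel [308, 230, 4, 6, 24] [309.5 232.5] [0.6991 0.0983 0.288 ]
side0
blue [367, 353, 26, 21, 215] [378.5 365.4]
((379.38665771484375, 361.8927001953125), (22.893186569213867, 24.979665756225586), 107.58810424804688) [ 0.5473 -0.2005  0.147 ]
blue [368, 377, 19, 11, 70] [376.2 383.4]
((376.83270263671875, 379.88232421875), (13.798013687133789, 18.66776466369629), 102.86647033691406) [ 0.5281 -0.2293  0.147 ]
yel [349, 149, 22, 14, 92] [359.37 155.71] [0.6694 0.1571 0.288 ]
yel [385, 166, 7, 6, 30] [388.07 168.73] [0.7044 0.1014 0.288 ]
yel [370, 174, 7, 6, 28] [373.04 176.89] [0.6675 0.092  0.288 ]
```

```bash
python3 - <<'E'
from h import *
_,K,V=load("scene0");_,K2,V2=load("side0")
P={}
for n,a,b in(("collar",(215.4,235.8),(379.4,361.9)),("lipA",(309.57,222.61),(373.04,176.89)),("lipB",(309.5,232.5),(388.07,168.73)),("rear",(341.31,227.21),(359.37,155.71))):
    p,e=tri([ray(a,K,V),ray(b,K2,V2)]);P[n]=p;print(n,p.round(4),np.round(e,4))
f=(P["lipA"]+P["lipB"])/2-P["rear"];print(f,np.degrees(np.arctan2(f[1],f[0])))
g=P["lipB"]-P["lipA"];print(np.linalg.norm(g),np.degrees(np.arctan2(g[1],g[0])))
# base of column in scene: base plate white
from scipy.spatial.transform import Rotation as R
s=monitor.get_state();print(R.from_rotvec(s["tool_rot"]).as_matrix().round(3))
E
```

```text
collar [ 0.5464 -0.1987  0.1468] [0.0019 0.0019]
lipA [0.666  0.0891 0.2909] [0.0001 0.0001]
lipB [0.703  0.0993 0.2903] [0.0001 0.0001]
rear [0.6682 0.1552 0.2901] [0.0002 0.0002]
[ 0.01629859 -0.06101797  0.00051128] -75.04479659089321
0.03838812525676515 15.43137914391109
[[-0.     0.227 -0.974]
 [ 0.001 -0.974 -0.227]
 [-1.    -0.001  0.   ]]
```

```bash
python3 - <<'E'
from h import *
_,K,V=load("scene0");_,K2,V2=load("side0")
# cap top centres (approx from crop): crop1 scale 4, scene origin(165,205); side origin (320,330), offset x400
c=np.array([.5464,-.1987])
for n,a,b in(("red",(67,45),(712-400,290)),("smallblue",(224,84),(490-400,265)),("big",(188,62),(648-400,62))):
    a=(165+a[0]/4,205+a[1]/4);b=(320+b[0]/4,330+b[1]/4)
    p,e=tri([ray(a,K,V),ray(b,K2,V2)]);v=p[:2]-c;t=np.deg2rad(-20)
    print(n,p.round(3),np.round(e,3),"radial",v@[np.cos(t),np.sin(t)],"tang",v@[-np.sin(t),np.cos(t)])
E
```

```text
red [ 0.531 -0.293  0.184] [0. 0.] radial 0.017699616377112464 tang -0.09384525600464858
smallblue [ 0.466 -0.223  0.126] [0.002 0.002] radial -0.06735845680759482 tang -0.050750286344347945
big [ 0.55  -0.197  0.195] [0. 0.] radial 0.0030489483797581907 tang 0.0030605091045156785
```

Four objects resemble the driver: red (scene 182,220), orange (248,255), small blue (224,228), and large blue in the holder (212,228). The crop shows the large blue one standing in the block, so I choose that. Measured: collar at (0.546, -0.199, 0.147) and seat near (0.676, 0.125, 0.286). Lip spacing is 38 mm, as described.

```bash
python3 -m creep '[[-6,-4,-40,-0.066,0,0,87],[-6,-4,-41,-0.066,0,0,87],[-6,-5,-41,-0.066,0,0,87],[-6,-5,-41,-0.066,0,0,87],[0,-5,-41,-0.066,0,0,87]]' 
python3 -m creep '[[0,-5,-41,-0.066,0,0,87],[0,-5,-41,-0.066,0,0,87],[0,-5,-41,-0.066,0,0,87],[0,-5,-41,-0.066,0,0,87],[0,-5,-41,-0.066,0,0,87]]'
```

```text
time: 0.65
position: [0.3306, -0.5391, 0.4294]
tool_rot: [1.903, 0.547, -1.903]
ft_force: [-0.8, 0.5, 0.1]
grip_width: 0.996
time: 1.15
position: [0.4716, -0.3893, 0.4283]
tool_rot: [1.689, 0.808, -1.69]
ft_force: [0.3, -0.6, -0.2]
grip_width: 1.002
```

```bash
cat >> h.py <<'E'
from scipy.spatial.transform import Rotation as Rn
def to(x,y,z,yaw):  # needed tool-frame shift mm & x-turn
    s=monitor.get_state();M=Rn.from_rotvec(s["tool_rot"]).as_matrix();p=s["position"]
    d=M.T@(np.array([x,y,z])-p)*1e3
    cy=np.arctan2(M[1,1],M[0,1]);
    tz=[np.degrees(np.arccos(-M[2,0]))]
    print("pos",p.round(4),"yaw",np.degrees(cy).round(2),"tilt",np.round(tz,2),"shift",d.round(1),"turn x",round(-(np.deg2rad(yaw)-cy),4),"F",s["ft_force"].round(2),"t",round(s["time"],2),"w",round(s["grip_width"]*87,1))
E
python3 -c "
from h import *
to(.547,-.198,.43,-20)"
```

```text
pos [ 0.4716 -0.3893  0.4283] yaw -38.92 tilt [0.03] shift [  -1.6  -61.5 -196.2] turn x -0.3302 F [ 0.28 -0.62 -0.21] t 1.15 w 87.2
```

```bash
python3 -m creep '[[0,-6,-41,-0.066,0,0,87],[0,-6,-41,-0.066,0,0,87],[0,-6,-41,-0.066,0,0,87],[0,-5,-41,-0.066,0,0,87],[0,-5,-40,-0.066,0,0,87]]' >/dev/null; python3 -m creep '[[0,0,0,0,0,0,87]]'>/dev/null
python3 -c "
from h import *
to(.547,-.198,.339,-20)
for n in('scene','side','wrist'): snap(n,'1')"
```

```text
pos [ 0.5552 -0.195   0.429 ] yaw -19.45 tilt [0.23] shift [90.  -6.7  6. ] turn x 0.0095 F [ 0.32 -0.11 -1.31] t 1.75 w 87.0
```

View pics/wrist1.png

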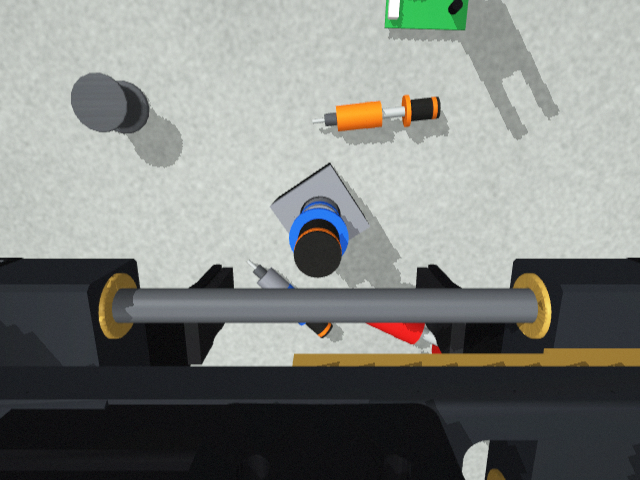

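View pics/side1.png

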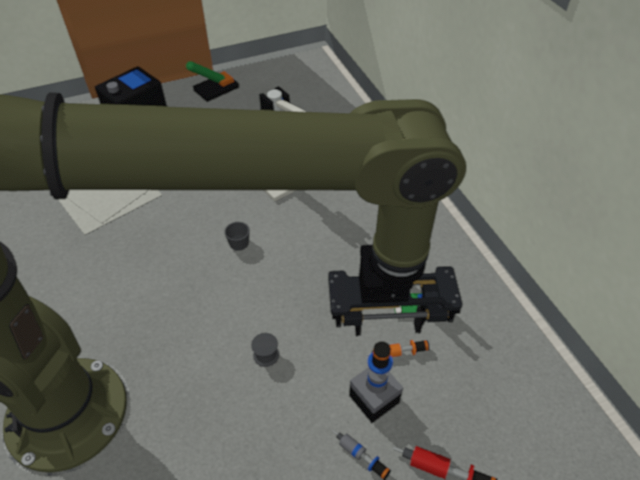

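```bash
python3 - <<'E'
from h import *
I,K,V=load("wrist1")
h=cv2.cvtColor(I,cv2.COLOR_RGB2GRAY);m=np.zeros_like(h);m[195:285,270:365]=(h[195:285,270:365]<50)*255
n,l,s,c=cv2.connectedComponentsWithStats(m);i=1+np.argmax(s[1:,4]);print(s[i],c[i])
for uv in((318,255),):print(plane(uv,K,V,.192).round(4))
for p in((.5464,-.1987,.192),(.5464,-.1987,.147)):print(proj(np.array(p),K,V).round(1))
b=cv2.inRange(cv2.cvtColor(I,cv2.COLOR_RGB2HSV),(100,110,50),(125,255,255))[195:285,270:365];y,x=np.nonzero(b);print("blue",x.min()+270,x.max()+270,y.min()+195,y.max()+195)
cv2.imwrite("pics/c4.png",cv2.resize(I[190:290,260:375][:,:,::-1],(690,600),interpolation=2))
E
```

```text
[ 294  231   47   46 1696] [317.26002358 253.69811321]
[ 0.5491 -0.2019  0.192 ]
[312.2 251.9]
[314.2 234.6]
blue 289 348 201 284
```

View pics/c4.png

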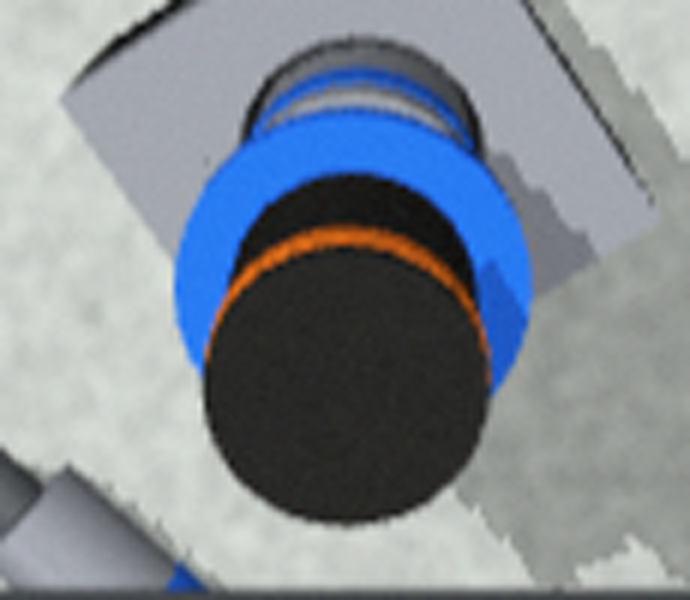

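```bash
python3 -c "
from h import *
to(.548,-.2005,.342,-20)"
```

```text
pos [ 0.553  -0.2033  0.4285] yaw -20.2 tilt [0.06] shift [86.5 -5.6 -1. ] turn x -0.0035 F [ 0.44 -0.64 -0.5 ] t 1.9 w 87.0
```

```bash
python3 -m creep '[[18,-5,-1,0,0,0,87],[18,0,0,0,0,0,87],[18,0,0,0,0,0,87],[18,0,0,0,0,0,87],[14,0,0,0,0,0,87]]' 30 >/dev/null; python3 -m creep '[[0,0,0,0,0,0,87],[0,0,0,0,0,0,87]]'>/dev/null
python3 -c "
from h import *
to(.548,-.2005,.342,-20)
snap('side','2');snap('wrist','2')"
```

```text
pos [ 0.5487 -0.201   0.3429] yaw -20.24 tilt [0.01] shift [ 0.9 -0.9 -0.2] turn x -0.0042 F [ 0.69  0.02 -0.53] t 2.6 w 87.2
```

View pics/wrist2.png

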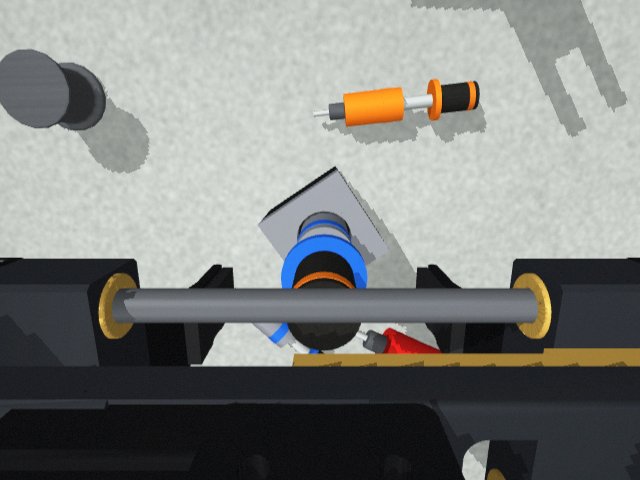

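The cap is centred between the fingers (column 325). Closing now.

```bash
python3 -m creep '[[0,0,0,0,0,0,20],[0,0,0,0,0,0,20],[0,0,0,0,0,0,20],[0,0,0,0,0,0,20],[0,0,0,0,0,0,20]]' 40; python3 -m creep '[[-3,0,0,0,0,0,20],[-3,0,0,0,0,0,20],[-4,0,0,0,0,0,20]]' 40; python3 -c "
from h import *
snap('scene','3')"
```

```text
time: 3.2
position: [0.5489, -0.2001, 0.3428]
tool_rot: [1.463, 1.021, -1.464]
ft_force: [-0.2, 0.1, 0.1]
grip_width: 0.629
time: 3.5
position: [0.5489, -0.2001, 0.353]
tool_rot: [1.464, 1.022, -1.464]
ft_force: [0.5, -0.2, -0.5]
grip_width: 0.357
```

```bash
python3 -m creep '[[0,0,0,0,0,0,20],[0,0,0,0,0,0,20]]' 40; python3 -c "
from h import *
snap('side','3');to(.548,-.2005,.342,-20)
I=load('side3')[0];cv2.imwrite('pics/c5.png',cv2.resize(I[310:430,310:470][:,:,::-1],(800,600),interpolation=2))"
```

```text
time: 3.75
position: [0.549, -0.2002, 0.3535]
tool_rot: [1.464, 1.021, -1.463]
ft_force: [-0.7, 0.1, 4.3]
grip_width: 0.333
pos [ 0.549  -0.2002  0.3535] yaw -20.17 tilt [0.06] shift [11.5 -0.8  0.7] turn x -0.0029 F [-1.2  -0.12  4.37] t 3.8 w 29.0
```

View pics/c5.png

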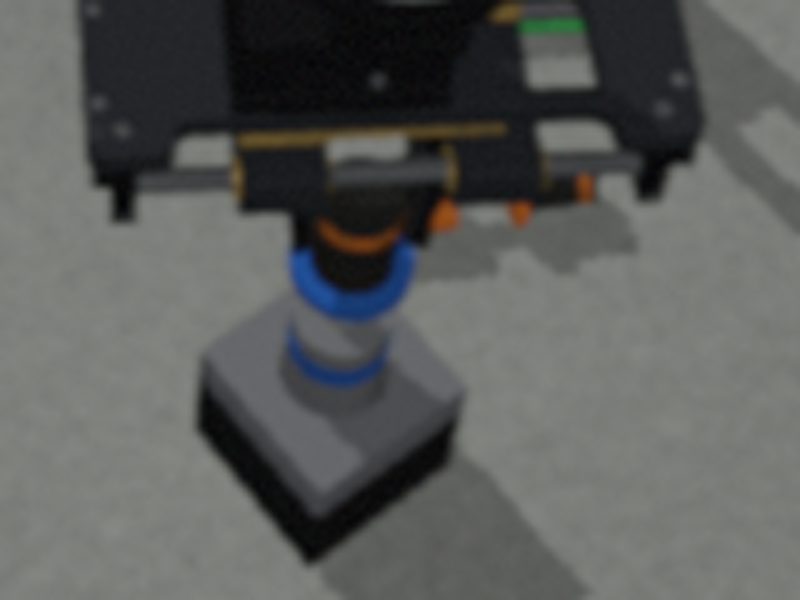

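The fingers were slow, so they closed 10 mm too high on the cap. I'll regrip deeper.

```bash
python3 -m creep '[[0,0,0,0,0,0,50],[0,0,0,0,0,0,50],[2,0,0,0,0,0,50],[4,0,0,0,0,0,50],[4,0,0,0,0,0,50]]' 40; python3 -m creep '[[0,0,0,0,0,0,20],[0,0,0,0,0,0,20],[0,0,0,0,0,0,20],[0,0,0,0,0,0,20],[0,0,0,0,0,0,20]]' 40; python3 -m creep '[[0,0,0,0,0,0,20],[0,0,0,0,0,0,20]]'
```

```text
time: 4.3
position: [0.5487, -0.2001, 0.342]
tool_rot: [1.463, 1.022, -1.464]
ft_force: [-0.0, -0.1, -0.1]
grip_width: 0.57
time: 4.8
position: [0.5489, -0.2002, 0.3429]
tool_rot: [1.464, 1.021, -1.463]
ft_force: [0.0, 0.0, -0.0]
grip_width: 0.333
time: 5.0
position: [0.549, -0.2002, 0.3429]
tool_rot: [1.464, 1.021, -1.463]
ft_force: [0.5, 0.4, -0.1]
grip_width: 0.338
```

```bash
python3 -m creep '[[-5,0,0,0,0,0,20],[-10,0,0,0,0,0,20],[-15,0,0,0,0,0,20],[-20,0,0,0,0,0,20],[-20,0,0,0,0,0,20]]'; python3 -m creep '[[-20,0,0,0,0,0,20],[-25,0,0,0,0,0,20],[-25,0,0,0,0,0,20],[-20,0,0,0,0,0,20],[-10,0,0,0,0,0,20]]';python3 -m creep '[[0,0,0,0,0,0,20],[0,0,0,0,0,0,20]]'; python3 -c "
from h import *
for n in('scene','side'):snap(n,'4')
to(.6762,.1251,.511,15)"
```

```text
time: 5.5
position: [0.5486, -0.2, 0.414]
tool_rot: [1.463, 1.023, -1.464]
ft_force: [-0.3, 0.0, -7.5]
grip_width: 0.332
time: 6.0
position: [0.5488, -0.1998, 0.5158]
tool_rot: [1.464, 1.019, -1.461]
ft_force: [1.0, 0.5, -6.5]
grip_width: 0.333
time: 6.2
position: [0.5486, -0.2001, 0.5119]
tool_rot: [1.463, 1.023, -1.465]
ft_force: [0.2, 0.2, -8.6]
grip_width: 0.333
pos [ 0.5486 -0.2002  0.5111] yaw -20.17 tilt [0.17] shift [ 1.000e-01  7.700e+00 -3.494e+02] turn x -0.6138 F [-0.42 -0.37 -8.19] t 6.3 w 29.5
```

View pics/scene4.png

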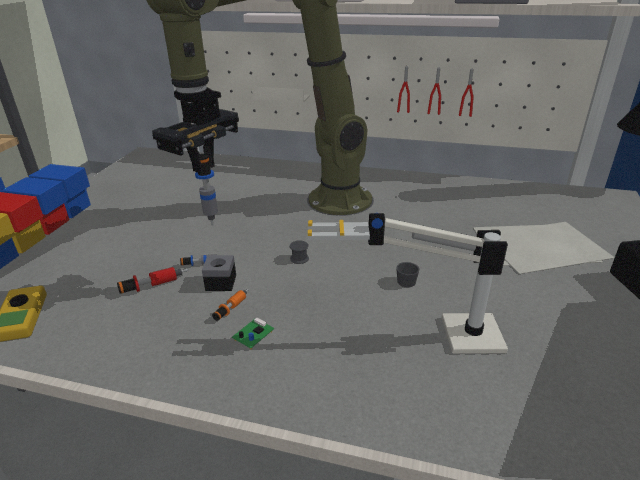

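The driver came clear of the block and weighs about 8.3 N, so I expect about 87 mm of sinking. The side-by-side lookalikes toppled by themselves at the start. Next I go to a point 90 mm beyond the seat.

```bash
python3 -m creep '[[0,8,-14,-0.034,0,0,20],[0,15,-26,-0.064,0,0,20],[0,15,-26,-0.064,0,0,20],[0,15,-26,-0.064,0,0,20],[0,15,-26,-0.064,0,0,20]]'; python3 -m creep '[[0,15,-26,-0.064,0,0,20],[0,15,-26,-0.064,0,0,20],[0,15,-26,-0.064,0,0,20],[0,15,-26,-0.064,0,0,20],[0,14,-26,-0.067,0,0,20]]';python3 -m creep '[[0,0,0,0,0,0,20],[0,0,0,0,0,0,20],[0,0,0,0,0,0,20]]'; python3 -c "
from h import *
for n in('scene','side','wrist'):snap(n,'5')
to(.6994,.0381,.511,15)"
```

```text
time: 6.8
position: [0.6436, -0.1005, 0.5114]
tool_rot: [1.252, 1.183, -1.253]
ft_force: [-0.3, -0.2, -6.8]
grip_width: 0.336
time: 7.3
position: [0.7085, 0.0337, 0.511]
tool_rot: [1.012, 1.325, -1.013]
ft_force: [0.7, 0.2, -7.2]
grip_width: 0.333
time: 7.6
position: [0.7078, 0.0316, 0.5117]
tool_rot: [1.014, 1.322, -1.017]
ft_force: [-0.2, -0.8, -6.6]
grip_width: 0.337
pos [0.7075 0.0309 0.5125] yaw 14.84 tilt [0.04] shift [ 1.5 -6.  -9. ] turn x -0.0028 F [ 0.36  0.06 -7.25] t 7.75 w 28.8
```

View pics/scene5.png

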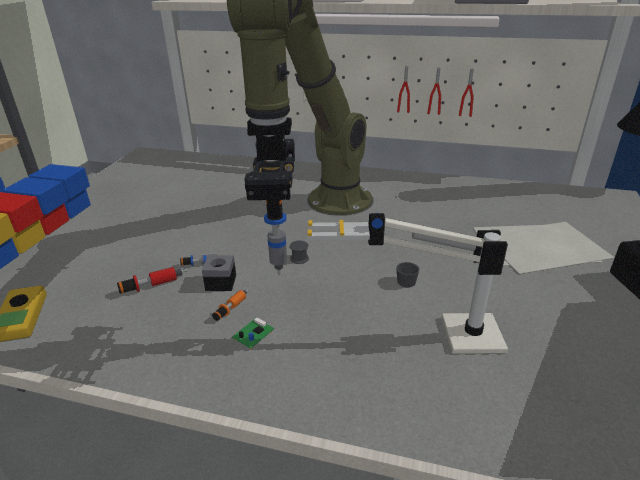

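View pics/side5.png

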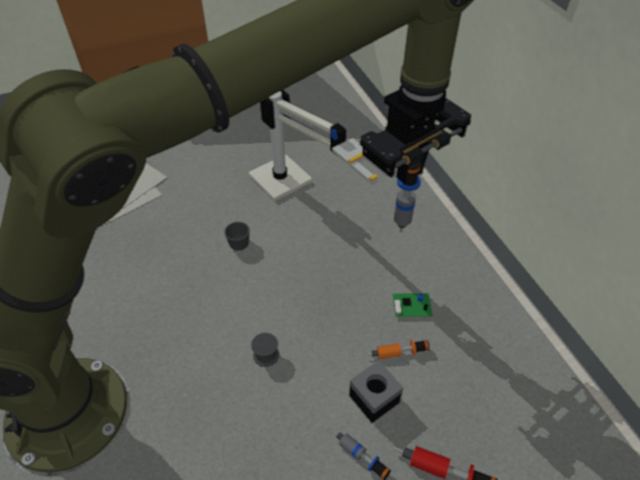

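View pics/wrist5.png

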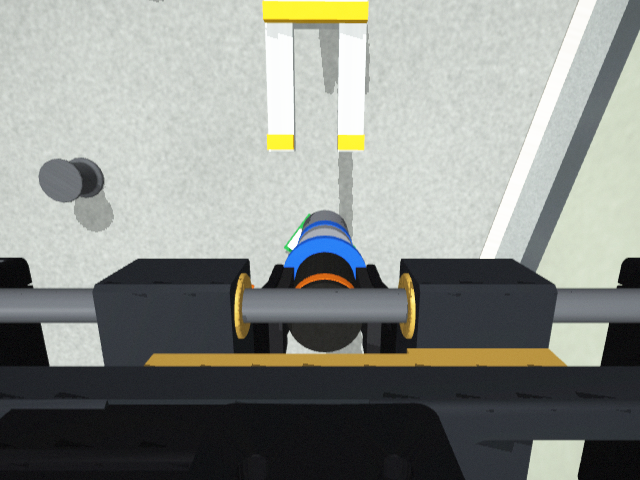

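```bash
python3 - <<'E'
from h import *
I,K,V=load("wrist5")
for s,c,m in blobs(I,(22,150,120),(35,255,255),(240,0,400,170),50): print("yel",s,c.round(1),plane(c,K,V,.291).round(4))
for s,c,m in blobs(I,(100,110,50),(125,255,255),(270,200,380,290),100):
    y,x=np.nonzero(m);print("blue",s,[ (r,x[y==r].min(),x[y==r].max()) for r in range(y.max()-40,y.max()+1,4) if (y==r).any()])
I,K,V=load("scene5");J,K2,V2=load("side5")
def col(I,roi):
    for s,c,m in blobs(I,(100,110,50),(125,255,255),roi,20):
        ct=max(cv2.findContours(m.astype(np.uint8),0,1)[0],key=len);e=cv2.fitEllipse(cv2.convexHull(ct));print(s,c.round(1),np.round(e[0],1),np.round(e[1],1))
col(I,(255,205,295,250));col(J,(390,170,425,215))
for im,n in((I[200:280,240:400],"6"),(J[130:230,340:440],"7")):cv2.imwrite(f"pics/c{n}.png",cv2.resize(im[:,:,::-1],None,fx=5,fy=5,interpolation=2))
for im,roi in((I,(300,210,360,245)),(J,(335,140,400,185))):
  for s,c,m in blobs(im,(15,120,80),(35,255,255),roi): print("yel",s,c.round(2))
E
```

```text
yel [263, 1, 105, 22, 2183] [315.2  11.8] [0.6697 0.1545 0.291 ]
yel [267, 135, 27, 14, 378] [280.  141.5] [0.667  0.0892 0.291 ]
yel [338, 135, 26, 15, 370] [350.7 141.6] [0.7038 0.0989 0.291 ]
blue [283, 220, 84, 61, 1787] [(240, np.int64(299), np.int64(351)), (244, np.int64(297), np.int64(352)), (248, np.int64(294), np.int64(355)), (252, np.int64(291), np.int64(358)), (256, np.int64(288), np.int64(361)), (260, np.int64(286), np.int64(363)), (264, np.int64(284), np.int64(364)), (268, np.int64(293), np.int64(366)), (272, np.int64(294), np.int64(355)), (276, np.int64(294), np.int64(355)), (280, np.int64(294), np.int64(294))]
[264, 213, 22, 12, 134] [275.  219.7] [274.9 217.7] [13.2 22.5]
[268, 239, 18, 9, 97] [276.8 244.1] [276.8 242.1] [11.8 18.3]
[397, 177, 23, 14, 153] [408.5 184.8] [408.4 181.7] [17.  22.8]
[396, 202, 18, 9, 83] [404. 207.] [404.5 204.9] [11.2 17.3]
yel [308, 220, 4, 6, 23] [309.57 222.61]
yel [339, 220, 5, 15, 60] [341.3  227.02]
yel [308, 230, 4, 6, 24] [309.5 232.5]
yel [349, 153, 14, 10, 60] [355.77 157.6 ]
yel [370, 174, 7, 6, 28] [373.04 176.89]
```

View pics/c6.png

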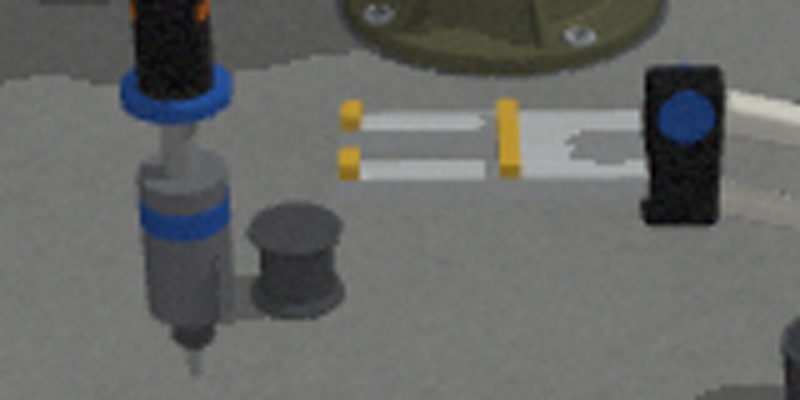

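View pics/c7.png

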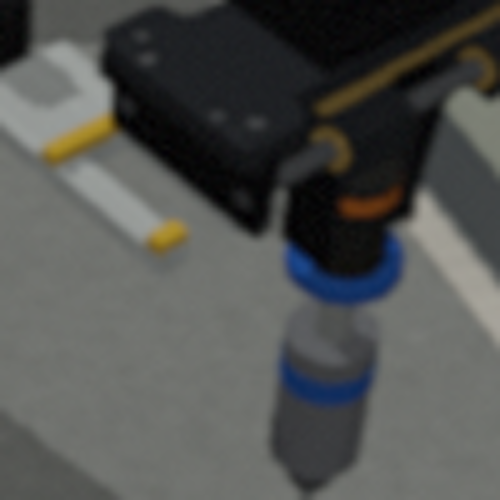

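```bash
python3 - <<'E'
from h import *
_,K,V=load("scene5");_,K2,V2=load("side5");_,K3,V3=load("wrist5")
p,e=tri([ray((274.9,217.7),K,V),ray((408.4,181.7),K2,V2)]);print(p.round(4),np.round(e,4))
for z in(.314,.3165,.3195):print(plane((324.7,267),K3,V3,z).round(4))
T=np.array([.7075,.0309,.5125])
for z in (-.164,-.194,-.199): print(proj(T+[0,0,z],K3,V3).round(1),proj(T+[0,0,z],K,V).round(1),proj(T+[0,0,z],K2,V2).round(1))
# body band: lower; axis check at bit tip & body
E
```

```text
[0.7061 0.0299 0.3161] [0.0005 0.0005]
[0.7065 0.0342 0.314 ]
[0.7063 0.0351 0.3165]
[0.706  0.036  0.3195]
[325.1 300.9] [273.8 203.5] [410.7 167.7]
[325.  276.4] [274.8 217.1] [408.7 180. ]
[324.9 273. ] [275.  219.4] [408.4 182. ]
```

```bash
python3 -m creep '[[7,-3,-5,0,0,0,20],[7,-3,-10,0,0,0,20],[0,0,-10,0,0,0,20],[0,0,-5,0,0,0,20],[0,0,0,0,0,0,20]]'>/dev/null; python3 -c "
from h import *
to(.6769,.125,.4985,15)
I,K,V=snap('wrist','6')
for s,c,m in blobs(I,(22,150,120),(35,255,255),(240,0,400,230),50): print('yel',s,c.round(1),plane(c,K,V,.291).round(4))
"
```

```text
pos [0.6933 0.0619 0.4993] yaw 15.13 tilt [0.07] shift [  0.8   0.7 -65.2] turn x 0.0023 F [-0.71  0.74 -6.3 ] t 8.25 w 29.2
yel [274, 70, 108, 20, 2001] [327.6  79.9] [0.6697 0.1548 0.291 ]
yel [277, 200, 27, 16, 432] [290.  207.5] [0.6671 0.0893 0.291 ]
yel [349, 201, 27, 16, 421] [362.  208.3] [0.7038 0.0987 0.291 ]
```

View pics/wrist6.png

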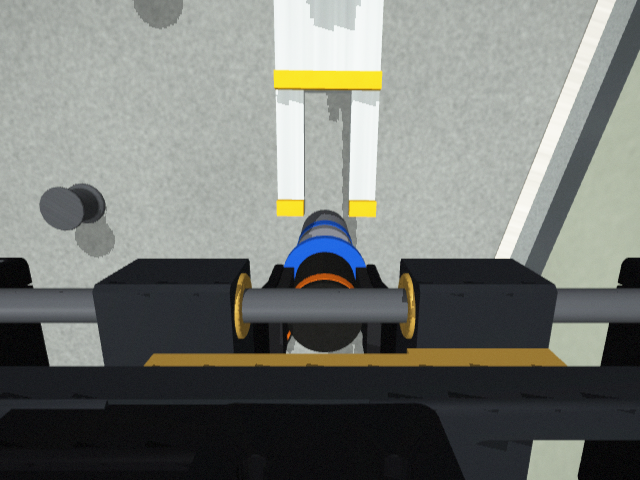

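```bash
python3 -m creep '[[0,0,-6,0,0,0,20],[0,0,-8,0,0,0,20],[0,1,-8,0,0,0,20],[0,0,-8,0,0,0,20],[0,0,-6,0,0,0,20]]'|tail -2; python3 -c "
from h import *
to(.6769,.125,.4985,15)
for n in('side','scene'):
  I,K,V=snap(n,'7');c=proj(np.array([.677,.115,.29]),K,V).astype(int);cv2.imwrite(f'pics/d{n}.png',cv2.resize(I[c[1]-50:c[1]+50,c[0]-70:c[0]+70][:,:,::-1],None,fx=5,fy=5,interpolation=2))
"
```

```text
ft_force: [0.8, 0.1, -6.3]
grip_width: 0.331
pos [0.6852 0.0962 0.4988] yaw 15.04 tilt [0.03] shift [  0.3  -0.5 -30. ] turn x 0.0006 F [ 0.83  0.14 -6.35] t 8.8 w 28.8
```

View pics/dscene.png

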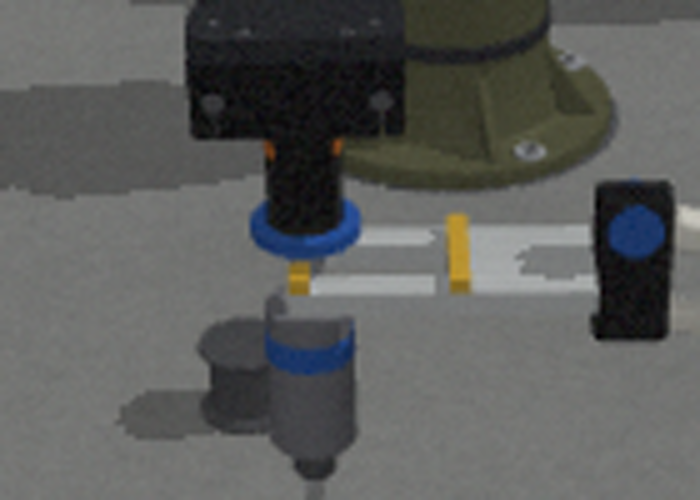

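View pics/dside.png

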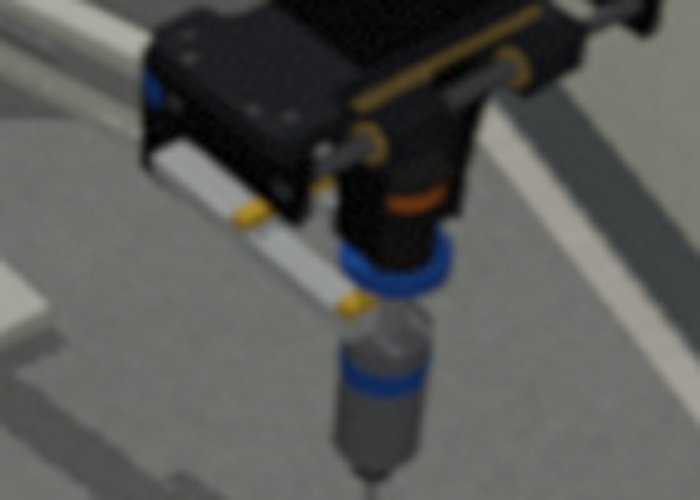

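The neck is between the front lips, with the collar above them. Continuing in.

```bash
python3 -m creep '[[0,0,-6,0,0,0,20],[0,0,-8,0,0,0,20],[0,0,-8,0,0,0,20],[0,0,-5,0,0,0,20],[0,0,-2,0,0,0,20]]'|tail -2; python3 -m creep '[[0,0,0,0,0,0,20],[0,0,0,0,0,0,20]]'|tail -2; python3 -c "
from h import *
for i in range(6):
  for n in('side','scene','wrist') if i==0 else ('side',):
    I,K,V=snap(n,'8' if i==0 else 'x')
    if i==0:
      c=proj(np.array([.677,.115,.29]),K,V).astype(int);c[1]=max(c[1],50);cv2.imwrite(f'pics/e{n}.png',cv2.resize(I[c[1]-50:c[1]+50,c[0]-70:c[0]+70][:,:,::-1],None,fx=5,fy=5,interpolation=2))
  to(.6769,.125,.4985,15)
"
```

```text
ft_force: [0.1, -0.2, -7.1]
grip_width: 0.34
ft_force: [-0.9, -0.6, -6.9]
grip_width: 0.337
pos [0.6782 0.1221 0.4986] yaw 14.9 tilt [0.02] shift [ 0.1 -0.6 -3.2] turn x -0.0017 F [ 0.33  0.46 -7.07] t 9.75 w 29.1
pos [0.6782 0.1222 0.4987] yaw 14.91 tilt [0.02] shift [ 0.2 -0.5 -3.1] turn x -0.0016 F [ 0.35 -0.61 -8.19] t 9.8 w 29.3
pos [0.6782 0.1223 0.4987] yaw 14.92 tilt [0.01] shift [ 0.2 -0.5 -3. ] turn x -0.0013 F [ 0.39  0.48 -7.75] t 9.85 w 29.3
pos [0.6782 0.1224 0.4987] yaw 14.93 tilt [0.01] shift [ 0.2 -0.5 -2.9] turn x -0.0012 F [-0.33  1.03 -7.14] t 9.9 w 29.0
pos [0.6781 0.1224 0.4987] yaw 14.93 tilt [0.01] shift [ 0.2 -0.5 -2.8] turn x -0.0012 F [ 0.44 -0.39 -6.59] t 9.95 w 29.0
pos [0.6781 0.1225 0.4987] yaw 14.94 tilt [0.01] shift [ 0.2 -0.5 -2.7] turn x -0.001 F [ 0.05 -0.15 -7.3 ] t 10.0 w 29.3
```

View pics/escene.png

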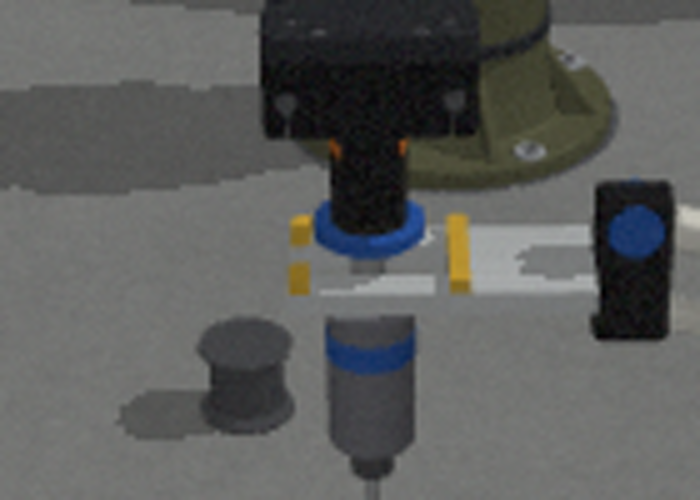

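View pics/wrist8.png

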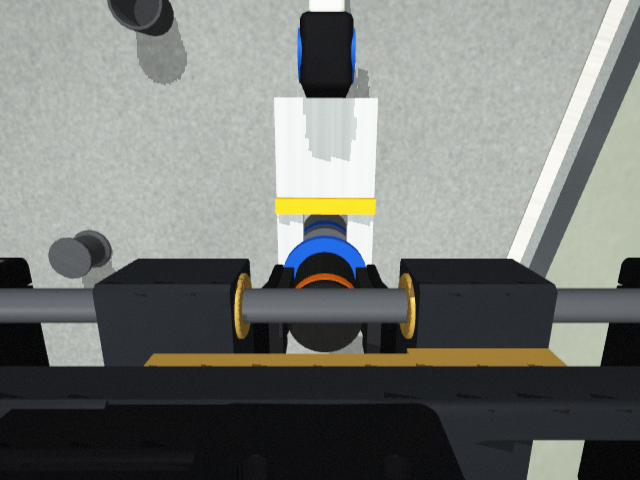

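```bash
python3 -m creep '[[2,-0.5,-1,0,0,0,20],[2,0,-1,0,0,0,20],[2,0,-1,0,0,0,20],[2,0,0,0,0,0,20],[1,0,0,0,0,0,20]]'|grep -E 'pos|for'; python3 -m creep '[[1,0,0,0,0,0,20],[1,0,0,0,0,0,20]]'|grep -E 'pos|for';  python3 -c "
from h import *
for i in range(4):
  to(.6769,.125,.485,15); I,K,V=snap('scene','9')
c=proj(np.array([.677,.115,.29]),K,V).astype(int);cv2.imwrite(f'pics/f.png',cv2.resize(I[c[1]-50:c[1]+50,c[0]-70:c[0]+70][:,:,::-1],None,fx=5,fy=5,interpolation=2))
"
```

```text
position: [0.6768, 0.1255, 0.4893]
ft_force: [-0.4, 0.5, -5.9]
position: [0.6768, 0.1254, 0.4877]
ft_force: [-0.6, 1.4, -7.8]
pos [0.6768 0.1254 0.4877] yaw 14.95 tilt [0.01] shift [ 2.7 -0.   0.4] turn x -0.0009 F [-0.59  1.35 -7.83] t 10.7 w 29.3
pos [0.6768 0.1254 0.4875] yaw 14.95 tilt [0.02] shift [ 2.5 -0.   0.4] turn x -0.0008 F [ 0.25  0.1  -7.35] t 10.75 w 28.9
pos [0.6768 0.1254 0.4875] yaw 14.95 tilt [0.02] shift [ 2.5 -0.   0.4] turn x -0.0009 F [-0.38  0.64 -7.29] t 10.8 w 29.3
pos [0.6768 0.1253 0.4877] yaw 14.95 tilt [0.01] shift [ 2.7 -0.   0.4] turn x -0.0009 F [ 0.13  0.34 -7.27] t 10.85 w 29.2
```

View pics/f.png

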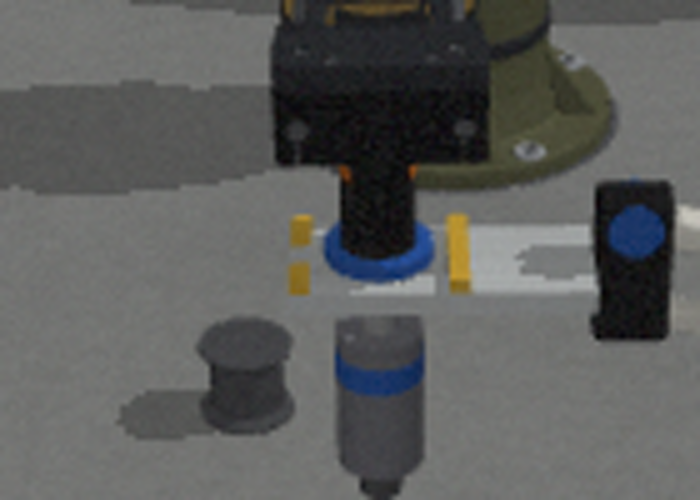

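```bash
python3 -m creep '[[1,0,0,0,0,0,20],[1,0,0,0,0,0,20],[1,0,0,0,0,0,20],[1,0,0.2,0,0,0,20],[1,0,0.2,0,0,0,20]]'|grep -E 'pos|for'; python3 -m creep '[[1,0,0.2,0,0,0,20],[1,0,0.2,0,0,0,20],[1,0,0.2,0,0,0,20],[1,0,0.2,0,0,0,20],[1,0,0.2,0,0,0,20]]'|grep -E 'pos|for';  python3 -c "
from h import *
for i in range(8):
  to(.6769,.125,.485,15); I,K,V=snap('scene','10')
for s,c,m in blobs(I,(15,120,80),(35,255,255),(300,210,360,260)): print('yel',s,c.round(2))
"
```

```text
position: [0.6769, 0.125, 0.4827]
ft_force: [-0.8, -0.4, -5.8]
position: [0.6772, 0.124, 0.4777]
ft_force: [-0.9, -0.5, -6.5]
pos [0.6772 0.124  0.4777] yaw 14.95 tilt [0.01] shift [-7.3 -0.  -1. ] turn x -0.0009 F [-0.88 -0.48 -6.47] t 11.9 w 29.3
pos [0.6772 0.1239 0.4775] yaw 14.95 tilt [0.02] shift [-7.5 -0.  -1.1] turn x -0.0009 F [ 0.87  0.45 -6.68] t 11.95 w 28.8
pos [0.6772 0.124  0.4776] yaw 14.95 tilt [0.01] shift [-7.4 -0.  -1.1] turn x -0.0009 F [-0.15 -0.59 -6.24] t 12.0 w 28.5
pos [0.6772 0.124  0.4777] yaw 14.95 tilt [0.01] shift [-7.3 -0.  -1. ] turn x -0.0009 F [-0.48 -1.02 -6.96] t 12.05 w 29.0
pos [0.6772 0.124  0.4778] yaw 14.95 tilt [0.01] shift [-7.2 -0.  -1. ] turn x -0.0009 F [-0.23 -0.63 -7.05] t 12.1 w 29.5
pos [0.6772 0.124  0.4778] yaw 14.95 tilt [0.01] shift [-7.2 -0.  -1. ] turn x -0.0009 F [-0.43 -0.95 -5.94] t 12.15 w 29.1
pos [0.6772 0.124  0.4778] yaw 14.95 tilt [0.01] shift [-7.2 -0.  -1. ] turn x -0.0008 F [-0.43 -1.13 -6.3 ] t 12.2 w 29.2
pos [0.6772 0.124  0.4778] yaw 14.95 tilt [0.01] shift [-7.2 -0.  -1. ] turn x -0.0009 F [-0.17 -0.61 -6.31] t 12.25 w 28.9
yel [308, 223, 4, 6, 21] [309.29 225.48]
yel [338, 223, 5, 16, 62] [340.44 230.5 ]
yel [307, 233, 4, 6, 24] [308.5 235.5]
```

```bash
for i in 1; do python3 -m creep '[[1.5,0,0.4,0,0,0,20],[1.5,0,0.3,0,0,0,20],[1.5,0,0.3,0,0,0,20],[1.5,0,0.3,0,0,0,20],[1.5,0,0.3,0,0,0,20]]'|grep -E 'pos|for'; done
python3 -m creep '[[1.5,0,0.3,0,0,0,20],[1.5,0,0.3,0,0,0,20],[1.5,0,0.3,0,0,0,20],[1.5,0,0.2,0,0,0,20],[1.5,0,0.2,0,0,0,20]]'|grep -E 'pos|for'
python3 -m creep '[[1.5,0,0.2,0,0,0,20],[1.5,0,0.2,0,0,0,20],[1.5,0,0.2,0,0,0,20],[1.5,0,0.2,0,0,0,20],[1.5,0,0.2,0,0,0,20]]'|grep -E 'pos|for'
cat > m.py <<'E'
from h import *
import sys
n=int(sys.argv[1]);tag=sys.argv[2];F=[]
for i in range(n):
  F.append(monitor.get_state()["ft_force"]); I,K,V=snap(['scene','side','wrist'][i%3] if i>=n-3 else 'scene',tag)
F=np.array(F);m=F.mean(0);f=np.array([.258,-.966]);y=np.array([.966,.258])
print("F",m.round(2),"se",(F.std(0)/n**.5).round(2),"along",round(m[:2]@f,2),"lat",round(m[:2]@y,2));to(.6769,.125,.485,15)
I,K,V=load("scene"+tag);J,K2,V2=load("side"+tag)
for s,c,m in blobs(I,(15,120,80),(35,255,255),(295,215,365,300)): print('yel',s,c.round(2))
E
python3 m.py 10 11
```

```text
position: [0.6776, 0.1226, 0.4702]
ft_force: [0.2, -0.2, -6.0]
position: [0.6779, 0.1214, 0.4627]
ft_force: [0.8, -0.0, -4.3]
position: [0.6782, 0.1204, 0.4552]
ft_force: [0.5, 1.0, -3.7]
F [ 0.5   0.98 -3.95] se [0.19 0.17 0.1 ] along -0.82 lat 0.74
pos [0.6782 0.1204 0.4553] yaw 14.96 tilt [0.01] shift [-29.7  -0.   -4.8] turn x -0.0007 F [ 0.95  0.93 -4.47] t 14.3 w 29.1
yel [306, 233, 4, 6, 24] [307.5 235.5]
yel [337, 233, 4, 15, 59] [338.47 240.12]
yel [305, 243, 5, 6, 24] [307.17 245.17]
```

```bash
python3 -m creep '[[1.5,0,0.1,0,0,0,20],[1.5,0,0.1,0,0,0,20],[1.5,0,0.1,0,0,0,20],[1.5,0,0.1,0,0,0,20],[1.5,0,0.1,0,0,0,20]]'|grep -E 'pos|for'
python3 -m creep '[[1.5,0,0,0,0,0,20],[1.5,0,0.1,0,0,0,20],[1.5,0,0,0,0,0,20],[1.5,0,0.1,0,0,0,20],[1.5,0,0,0,0,0,20]]'|grep -E 'pos|for'
python3 -m creep '[[1.5,0,0,0,0,0,20],[1.5,0,0,0,0,0,20],[1.5,0,0,0,0,0,20],[1.5,0,0,0,0,0,20],[1.5,0,0,0,0,0,20]]'|grep -E 'pos|for'
python3 m.py 10 12
```

```text
position: [0.6783, 0.1197, 0.4476]
ft_force: [-0.0, 0.5, -3.4]
position: [0.6785, 0.1193, 0.4402]
ft_force: [1.0, -0.8, -2.8]
position: [0.6785, 0.1191, 0.4327]
ft_force: [1.3, -3.5, -1.8]
F [ 1.04 -2.8  -1.71] se [0.2  0.24 0.2 ] along 2.98 lat 0.28
pos [0.6784 0.1195 0.4327] yaw 14.94 tilt [0.02] shift [-52.3  -0.   -5.7] turn x -0.001 F [ 0.43 -3.36 -1.91] t 16.3 w 29.1
yel [306, 242, 4, 6, 20] [307.2  244.45]
yel [336, 242, 4, 16, 62] [337.55 249.27]
yel [305, 252, 4, 6, 24] [306.5 254.5]
```

View pics/scene12.png

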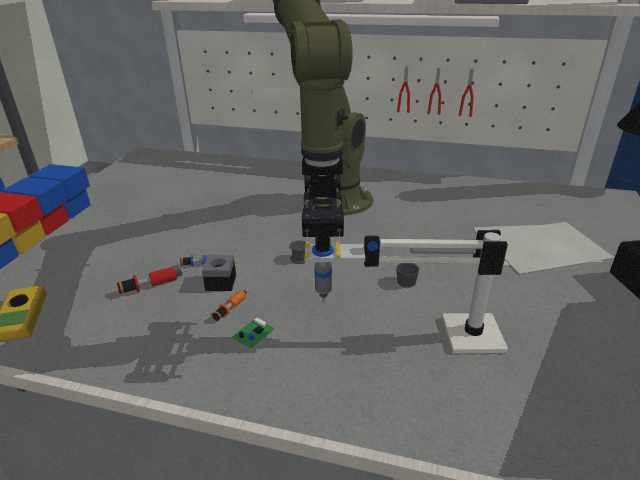

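```bash
python3 -m creep '[[0,0,0.3,0,0,0,20],[0,0,0.3,0,0,0,20],[0,0,0,0,0,0,20]]'|grep -E 'pos|for'
python3 m.py 10 13|head -2
```

```text
position: [0.6784, 0.1193, 0.4327]
ft_force: [-0.4, -2.8, -1.8]
F [ 0.4  -1.56 -2.01] se [0.21 0.23 0.12] along 1.61 lat -0.02
pos [0.6784 0.1193 0.4327] yaw 14.98 tilt [0.02] shift [-52.3  -0.   -5.9] turn x -0.0004 F [ 0.81 -1.17 -2.11] t 17.1 w 29.0
```

```bash
python3 -m creep '[[0,0,0.3,0,0,0,20],[0,0,0.3,0,0,0,20],[1,0,0,0,0,0,20],[1,0,0,0,0,0,20],[1,0,0,0,0,0,20]]'|grep -E 'pos|for'
python3 -m creep '[[1.5,0,0,0,0,0,20],[1.5,0,0,0,0,0,20],[1.5,0,0,0,0,0,20],[1.5,0,0,0,0,0,20],[1,0,0,0,0,0,20]]'|grep -E 'pos|for'
python3 m.py 12 14
```

```text
position: [0.6785, 0.1191, 0.4296]
ft_force: [0.1, 1.5, -2.1]
position: [0.6785, 0.119, 0.4226]
ft_force: [-0.6, 3.1, -2.5]
F [-0.84  3.49 -1.16] se [0.18 0.13 0.15] along -3.59 lat 0.09
pos [0.6787 0.1185 0.4227] yaw 14.95 tilt [0.] shift [-62.3  -0.   -6.8] turn x -0.0008 F [-0.57  3.45 -1.15] t 18.7 w 29.2
yel [306, 246, 4, 6, 22] [307.36 248.5 ]
yel [336, 246, 4, 16, 63] [337.52 253.38]
yel [305, 256, 4, 6, 24] [306.5 258.5]
```

```bash
python3 -m creep '[[0,0,-0.3,0,0,0,20],[0,0,-0.3,0,0,0,20],[0,0,-0.3,0,0,0,20],[0,0,0,0,0,0,20]]'|grep -E 'pos|for'
python3 m.py 12 15
```

```text
position: [0.6786, 0.1188, 0.4227]
ft_force: [-0.5, 1.5, -1.6]
F [-0.02  0.4  -0.97] se [0.16 0.2  0.14] along -0.39 lat 0.08
pos [0.6786 0.1188 0.4227] yaw 14.92 tilt [0.05] shift [-62.3  -0.   -6.4] turn x -0.0014 F [ 0.79 -1.08 -1.17] t 19.7 w 29.3
yel [306, 246, 4, 6, 23] [307.43 248.52]
yel [336, 246, 4, 16, 63] [337.52 253.38]
yel [305, 256, 4, 6, 24] [306.5 258.5]
```

```bash
python3 -m creep '[[1,0,0,0,0,0,20],[1,0,-0.1,0,0,0,20],[1,0,0,0,0,0,20],[1,0,-0.1,0,0,0,20],[1,0,0,0,0,0,20]]'|grep -E 'pos|for'
python3 -m creep '[[1,0,-0.1,0,0,0,20],[1,0,0,0,0,0,20],[1,0,-0.1,0,0,0,20],[0,0,0,0,0,0,20]]'|grep -E 'pos|for'
python3 m.py 16 16
```

```text
position: [0.6785, 0.119, 0.4176]
ft_force: [1.2, -3.3, -1.2]
position: [0.6785, 0.1192, 0.4145]
ft_force: [1.4, -3.8, -1.0]
F [ 1.11 -3.86 -0.58] se [0.12 0.12 0.14] along 4.02 lat 0.08
pos [0.6783 0.1197 0.4147] yaw 14.96 tilt [0.01] shift [-70.3  -0.   -5.4] turn x -0.0008 F [ 1.05 -4.05 -0.42] t 21.4 w 29.1
yel [306, 249, 4, 6, 24] [307.5 251.5]
yel [336, 249, 4, 16, 62] [337.55 256.27]
yel [305, 259, 4, 6, 20] [306.8  261.45]
```

```bash
python3 -m creep '[[0,0,0.3,0,0,0,20],[0,0,0.3,0,0,0,20],[0,0,0.3,0,0,0,20],[0,0,0.1,0,0,0,20],[0,0,0,0,0,0,20]]'|grep -E 'pos|for'
python3 m.py 16 17
```

```text
position: [0.6784, 0.1195, 0.4148]
ft_force: [0.7, -1.0, -0.5]
F [-0.1  -0.06 -0.62] se [0.14 0.22 0.11] along 0.03 lat -0.11
pos [0.6784 0.1194 0.4147] yaw 14.99 tilt [0.05] shift [-70.3  -0.   -5.9] turn x -0.0001 F [-0.01  2.56 -0.33] t 22.7 w 29.1
yel [306, 249, 4, 6, 24] [307.5 251.5]
yel [336, 249, 4, 16, 62] [337.55 256.27]
yel [305, 259, 4, 6, 21] [306.71 261.43]
```

```bash
python3 -m creep '[[1,0,0,0,0,0,20],[1,0,0,0,0,0,20],[1,0,-0.1,0,0,0,20],[1,0,0,0,0,0,20],[1,0,-0.1,0,0,0,20]]'|grep -E 'pos|for'
python3 -m creep '[[1,0,0,0,0,0,20],[0,0,0,0,0,0,20],[0,0,0,0,0,0,20],[0,0,0,0,0,0,20],[0,0,0,0,0,0,20]]'|grep -E 'pos|for'
python3 m.py 20 18
```

```text
position: [0.6784, 0.1195, 0.4097]
ft_force: [-0.7, 2.5, -0.5]
position: [0.6785, 0.1191, 0.4088]
ft_force: [-1.2, 3.3, 1.0]
F [-0.95  4.27  0.63] se [0.13 0.11 0.1 ] along -4.37 lat 0.19
pos [0.6786 0.119  0.4087] yaw 14.96 tilt [0.01] shift [-76.3  -0.   -6.3] turn x -0.0008 F [-1.34  4.88  0.07] t 24.7 w 29.0
yel [317, 216, 8, 1, 8] [320.5 216. ]
yel [336, 251, 4, 17, 63] [337.62 258.71]
yel [306, 252, 4, 5, 20] [307.5 254. ]
yel [306, 262, 4, 6, 24] [307.5 264.5]
```

```bash
python3 -m creep '[[0,0,-0.3,0,0,0,20],[0,0,-0.3,0,0,0,20],[0,0,-0.3,0,0,0,20],[0,0,-0.2,0,0,0,20],[0,0,0,0,0,0,20]]'|grep -E 'pos|for'
python3 -m creep '[[0,0,0,0,0,0,20],[0,0,0,0,0,0,20],[0,0,0,0,0,0,20]]'>/dev/null
python3 m.py 20 19|head -2
```

```text
position: [0.6785, 0.1193, 0.4087]
ft_force: [-0.2, 1.9, 0.0]
F [ 1.2  -1.14  0.36] se [0.19 0.27 0.1 ] along 1.41 lat 0.86
pos [0.6784 0.1195 0.4086] yaw 14.92 tilt [0.05] shift [-76.4  -0.   -5.7] turn x -0.0014 F [ 0.46 -3.56  0.7 ] t 26.5 w 28.5
```

```bash
cat > s.py <<'E'
from h import *
import sys
f=np.array([.258,-.966]);A=[]
for i in range(int(sys.argv[1])):
    s=monitor.get_state();A.append([s["ft_force"][:2]@f,s["ft_force"][:2]@[.966,.258],s["ft_force"][2],((s["position"][:2]-[.6769,.125])@f)*1e3,s["position"][2]*1e3]);get_image("scene")
A=np.array(A);
for k in range(0,len(A),4):print(A[k:k+4].mean(0).round(2))
print("t",s["time"])
E
python3 s.py 12
```

```text
[ 3.5500e+00  4.3000e-01 -3.4000e-01  5.7300e+00  4.0866e+02]
[ 4.6200e+00  2.1000e-01 -1.8000e-01  5.6100e+00  4.0866e+02]
[ 4.0500e+00 -1.0000e-02  0.0000e+00  5.2700e+00  4.0865e+02]
t 27.05
```

```bash
python3 -m creep '[[0,0,0.5,0,0,0,20],[0,0,0.5,0,0,0,20],[0,0,0,0,0,0,20],[0,0,0,0,0,0,20],[0,0,0,0,0,0,20]]'>/dev/null
python3 -m creep '[[0,0,0,0,0,0,20],[0,0,0,0,0,0,20],[0,0,0,0,0,0,20],[0,0,0,0,0,0,20],[0,0,0,0,0,0,20]]'>/dev/null
python3 s.py 16
```

```text
[-6.4000e-01 -2.8000e-01  2.1000e-01  5.5600e+00  4.0873e+02]
[ -1.31  -0.42   1.07   5.59 408.73]
[ -2.24  -0.73   0.73   5.62 408.71]
[-2.8400e+00 -2.2000e-01  4.8000e-01  5.6600e+00  4.0873e+02]
t 28.85
```

```bash
python3 -m creep '[[-0.5,0,-0.1,0,0,0,20],[-0.5,0,-0.1,0,0,0,20],[-0.5,0,-0.1,0,0,0,20],[-0.5,0,0,0,0,0,20],[0,0,0,0,0,0,20]]' 5 >/dev/null
python3 -m creep '[[0,0,0,0,0,0,20],[0,0,0,0,0,0,20],[0,0,0,0,0,0,20],[0,0,0,0,0,0,20],[0,0,0,0,0,0,20]]'>/dev/null
python3 s.py 16
```

```text
[-2.7400e+00 -8.6000e-01  2.0000e-01  5.8400e+00  4.1069e+02]
[-3.3000e+00 -1.2300e+00 -1.0000e-02  5.8500e+00  4.1069e+02]
[-3.420e+00 -1.520e+00  3.000e-01  5.830e+00  4.107e+02]
[ -3.27  -1.39   0.52   5.84 410.7 ]
t 30.65
```

```bash
python3 -m creep '[[0,-0.1,-0.2,0,0,0,20],[0,-0.1,-0.2,0,0,0,20],[0,0,0,0,0,0,20],[0,0,0,0,0,0,20],[0,0,0,0,0,0,20]]' >/dev/null
python3 -m creep '[[0,0,0,0,0,0,20],[0,0,0,0,0,0,20],[0,0,0,0,0,0,20]]'>/dev/null
python3 s.py 20
```

```text
[-1.7100e+00 -4.5000e-01  6.0000e-02  5.6900e+00  4.1073e+02]
[ -1.23  -0.44   0.71   5.67 410.73]
[-1.2100e+00  1.0000e-01  1.2000e-01  5.6600e+00  4.1073e+02]
[-8.5000e-01  1.2000e-01 -2.0000e-01  5.6400e+00  4.1073e+02]
[-5.9000e-01  3.5000e-01  1.6000e-01  5.6500e+00  4.1072e+02]
t 32.45
```

```bash
python3 s.py 16; python3 m.py 3 20|tail -4; python3 -c "
import cv2;a=cv2.imread('pics/scene20.png');cv2.imwrite('pics/g.png',cv2.resize(a[200:310,250:400],(750,550),interpolation=2))"
```

```text
[-4.8000e-01  6.7000e-01 -3.0000e-02  5.6400e+00  4.1072e+02]
[1.8000e-01 4.8000e-01 1.6000e-01 5.6300e+00 4.1071e+02]
[-1.0000e-01  6.5000e-01  2.9000e-01  5.6100e+00  4.1071e+02]
[ 1.6000e-01  1.0800e+00 -1.0000e-01  5.6000e+00  4.1071e+02]
t 33.25
yel [324, 215, 4, 1, 4] [325.5 215. ]
yel [306, 251, 4, 6, 23] [307.57 253.39]
yel [336, 251, 4, 16, 62] [337.55 258.27]
yel [306, 261, 4, 6, 23] [307.43 263.39]
```

View pics/g.png

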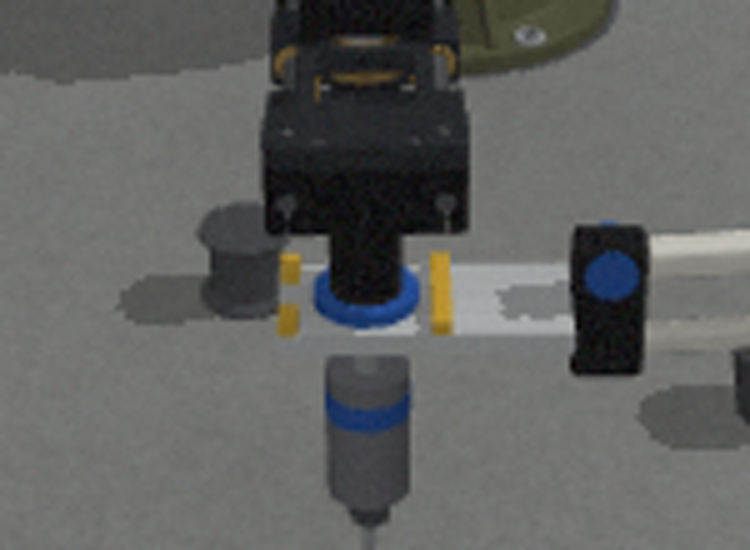

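The forces have balanced (along about 0, vertical about 0.1 N), the collar lies flat between the lips and the driver is upright. Releasing.

```bash
python3 -m creep '[[0,0,0,0,0,0,31],[0,0,0,0,0,0,33],[0,0,0,0,0,0,36],[0,0,0,0,0,0,42],[0,0,0,0,0,0,50]]' 3; python3 -m creep '[[0,0,0,0,0,0,60],[0,0,0,0,0,0,60],[0,0,0,0,0,0,60]]'; python3 -c "
from h import *
for n in('scene','side','wrist'):snap(n,'21')
import cv2;a=cv2.imread('pics/scene21.png');cv2.imwrite('pics/g2.png',cv2.resize(a[200:310,250:400],(750,550),interpolation=2))"; python3 m.py 3 22|tail -5
```

```text
time: 33.95
position: [0.6781, 0.1197, 0.4107]
tool_rot: [1.015, 1.322, -1.015]
ft_force: [-0.1, 1.1, 0.2]
grip_width: 0.498
time: 34.25
position: [0.6781, 0.1197, 0.4107]
tool_rot: [1.015, 1.321, -1.015]
ft_force: [1.0, -0.3, -0.1]
grip_width: 0.672
pos [0.6781 0.1197 0.4107] yaw 14.95 tilt [0.01] shift [-74.3   0.2  -5.4] turn x -0.0008 F [-0.51 -0.12  0.28] t 34.55 w 60.3
yel [319, 215, 9, 1, 9] [323. 215.]
yel [306, 250, 4, 6, 21] [307.43 252.86]
yel [336, 250, 4, 16, 62] [337.55 257.27]
yel [305, 261, 5, 6, 24] [307.17 263.33]
```

View pics/g2.png

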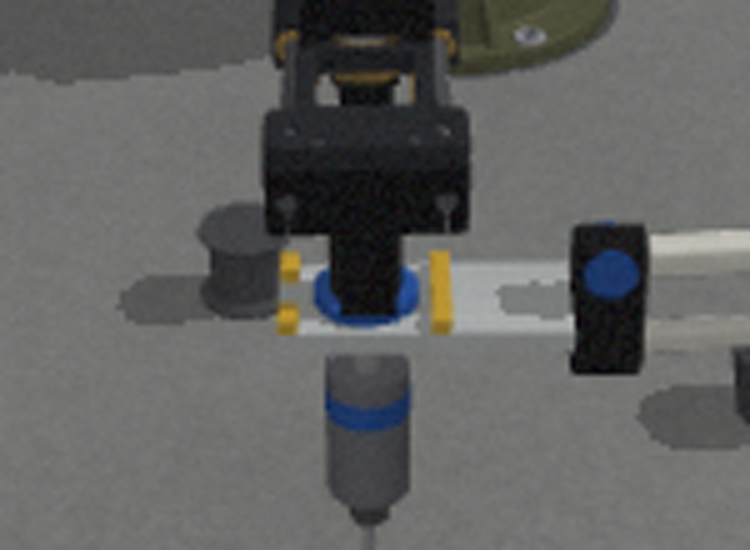

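View pics/wrist21.png

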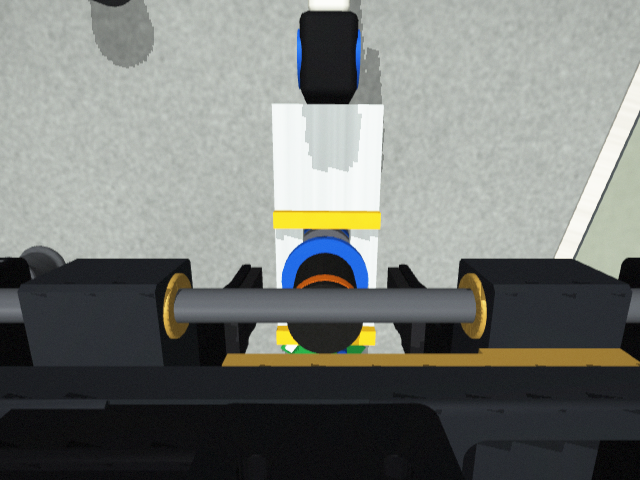

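The arm moved only about 1 px on release and the fingers are clear. Withdrawing upward.

```bash
python3 -m creep '[[-5,0,0,0,0,0,65],[-15,0,0,0,0,0,65],[-20,0,0,0,0,0,65],[-20,0,0,0,0,0,65],[-20,0,0,0,0,0,65]]'|tail -2; python3 -m creep '[[-20,0,0,0,0,0,65],[-15,0,0,0,0,0,65],[0,0,0,0,0,0,65],[0,0,0,0,0,0,65],[0,0,0,0,0,0,65]]'|tail -2; python3 m.py 3 23|tail -5; python3 -c "
import cv2;a=cv2.imread('pics/scene23.png');cv2.imwrite('pics/g3.png',cv2.resize(a[180:320,250:420],(680,560),interpolation=2))"
```

```text
ft_force: [0.6, -0.7, -0.1]
grip_width: 0.744
ft_force: [0.3, 0.4, -0.2]
grip_width: 0.745
F [-0.03  0.04  0.21] se [0.23 0.16 0.19] along -0.05 lat -0.02
pos [0.6781 0.1195 0.5248] yaw 14.95 tilt [0.09] shift [39.8  0.3 -5.6] turn x -0.0008 F [-0.   -0.67  0.08] t 35.7 w 64.7
yel [306, 250, 4, 6, 21] [307.43 252.86]
yel [336, 250, 4, 16, 62] [337.55 257.27]
yel [305, 261, 5, 6, 23] [307.26 263.3 ]
```

View pics/g3.png

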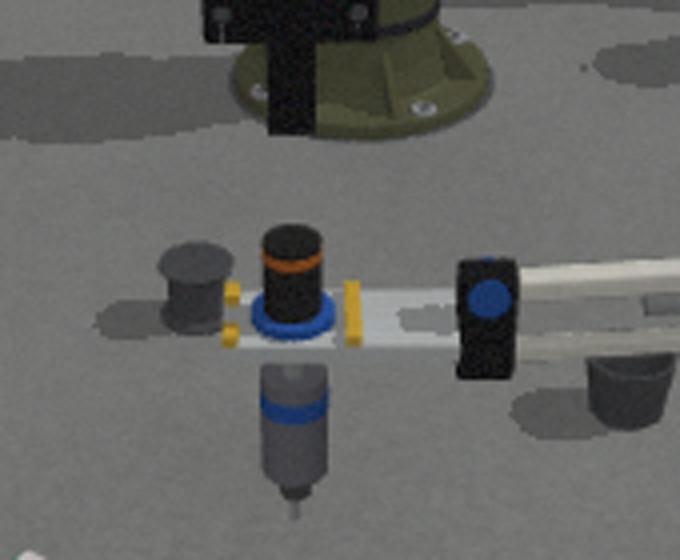

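View pics/wrist23.png

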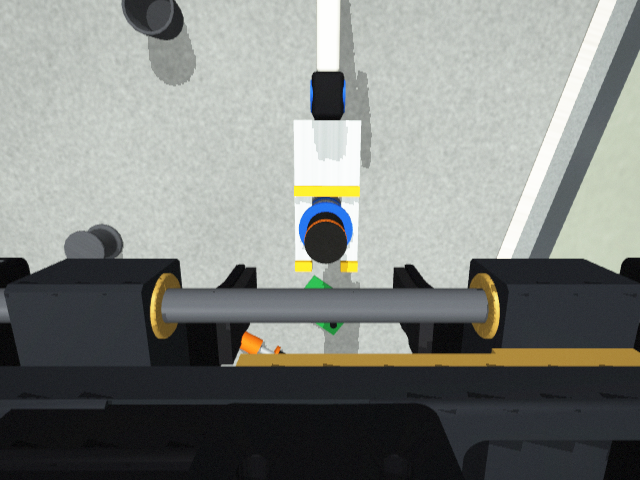

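The lips stay at the same pixels as before the withdrawal. The driver hangs upright with its collar between the lips, and the spool, pot and board are in place. Handing in.

```bash
python3 -c "
from bench import ctrl
print(ctrl.close_job())"
```

```text
the job is handed in; nothing more can be done
None
```

The driver is hanging in the fork. I drew the large blue one from its block and slid its neck into the slot. I then followed the sinking arm down about 73 mm at 15 mm/s or less, held until the forces settled, and opened the fingers. The job is handed in at about 36 s on the clock; no verdict was reported.

**Last checks:**
- **Before release:** the residual force was about 0 N along the arm and 0.1 N vertical. Sideways it was about 0.7–1 N. Single readings scatter by about 0.6 N, so I judged by averages.
- **On release:** the fork rose about 1 px (1–2 mm). The yellow lips stayed at the same pixels through the withdrawal.
- **At the end:** the driver stood upright with its collar between the lips. The wrist force was about zero. The spool, pot and board looked undisturbed in the images; I did not measure their positions.

**What went wrong or disagreed:**
- The first finger closing was 10 mm too high on the cap, so I regripped deeper before lifting.
- While sinking, the force along the arm swung to about ±4 N, because the arm creeps slowly after small moves. I nulled it before letting go.
- My first weight estimate was 8.3 N; averaging gave about 7.2 N, which fits the sinking.
- The three lookalikes fell over at the start without my touching them.

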